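# Present the cross-tip screwdriver over the screw

## Robot

A 6-joint arm with a two-finger parallel gripper is mounted at the origin on a cart in front of the work surface, level with it; the furniture and walls round the work are solid. World frame = base frame: x ahead of the robot, y to its left, z up, the work surface at z = 0. Lengths are in m, angles in rad, forces in N, time in s.
With the tool pointing down it reaches from about 0.35 to 0.975 m from the base axis. Payload 4.9 kg.
Tool frame: the origin (TCP) lies between the finger pads; the fingertips stand 25 mm ahead of it and the grasp point (between the pads) lies 6 mm ahead of it (manip.tcp_to_tips is the z of the fingertips in the tool frame, in m); z points along the fingers, y is the line along which they close (so a half turn about z gives the same grasp; the last joint's range is limited). The gripper opens to 85 mm and grips with 20 to 120 N. Pads are 22 mm wide; open, the fingers measure 114 mm over their backs; the gripper's body (76 mm by 85 mm) begins 54 mm behind the grasp point. The pads swing forward as they close: fully open they stand 13 mm farther back than shut.
Start: joints at [1.129, 0.053, 1.613, -0, 1.476, -0.119], TCP at [0.198, 0.593, 0.256] pointing down, gripper open.
Joint ranges: [-3.01, 3.01], [-1.01, 2.22], [0.06, 2.58], [-1.02, 4.17], [0.09, 2.62], [-3.14, 3.14]. Speed limits (rad/s): [2.57, 2.57, 3.14, 3.14, 3.14, 3.14].

## Interface

Orientations are given as a unit quaternion [w, x, y, z].
In Python, from plant import manip gives the robot as it stands. The module is installed in compiled form; this text tells all that it offers.
- The arm moves only by the tool arm_command, never from a script. Its argument "moves" is a list of rows, each a list of 3 entries, a list of its own where there are three numbers: the opening, from -1 (shut) to 1 (fully open), then the shift along the tool's x, y, z in units of 0.15 m (1.0 is 0.15 m), then the turn about the tool's z in units of 2 pi rad (1.0 is 2 pi rad). A call has 1 to 20 rows; each row is the pose to reach, as a shift and turn from the pose commanded when the call began, along the tool's axes at that moment, turning the shorter way round; what a row does not reach only later rows make up. A row lasts 1/12 s, in which the tool goes at most 41.7 mm and 7.16 degrees, less where a joint would pass 70% of its speed; a pose out of reach is approached as far as the arm can. A call with a number of a shift or a turn outside -1 to 1 is refused whole. A call with a gripper value outside its range is refused whole. The fingers move at their own pace and stop on an object; the grip force is fixed at half the most. Time passes only in rows, so rows that repeat a pose let the fingers close. It gives the time, the measured TCP pose, the force, the opening and the grip force at its end, in the units of the state.
- manip.state(): the state, without advancing time (a new reading comes with each control period).
- manip.grab_frame(name): name is "scene" or "top" or "wrist"; returns a dict with "frame" (384x512x3 uint8, red, green, blue), "fx", "fy", "cx", "cy" (pixels), "R" (3x3) and "t" (3): a world point X has camera coordinates R X + t. Camera axes: x right, y down, z forward; pixel columns grow to the right and rows downward; lengths in m; the calibration is good to about 2 mm. A picture is of the moment at which its call begins. There is no depth.
- manip.job_done(): hands the job in; it is judged then, once.
Trained networks look in a picture, given as the dict that the camera call returned (one of the last four; its "shot" number tells which), for a name from the list of things; names that differ only in an ending like _2 or _b are one class to them, and where a whole thing is asked for, a point or a joint stands for the part that bears it (a point fixed in the world has none). Each returns a list of dicts, best first, with "confidence" (0 to 1); they miss things now and then, are a little off and sometimes report something else, mostly with a low value. They report only what shows in the picture. A call takes as long as a camera call.
- manip.search_frame(picture, target): "extent" ([left, top, right, bottom] in pixels, round what is visible of it).
The state is a dict: "time": time; "joint_pos": joint angles; "joint_vel": joint speeds; "joint_efforts": joint torques, N m; "tool_pos": TCP position; "tool_rot": TCP orientation; "contact_force": force on the tool from outside, world axes, zero at the start; "ft_torque": the same for the moment, N m; "gripper_width": opening from 0.0 (shut) to 1.0 (fully open); "grasp_force": force on a finger pad.
Only numpy, scipy, OpenCV 4.12 (cv2) and the standard library are available. Lean on these libraries where they do the work, as an engineer would, in place of code of your own. Each camera call takes 0.05 s, during which the arm holds its last target. There are 200 camera calls.

## Task

Draw the yellow screwdriver up out of its slanted stand, turn it upright with the tip pointing straight down, and hold it still with the tip a few centimetres (about 4 cm) directly above the raised brass screw on the grey box, ready to be lowered. Finish while still holding it there in the gripper, touching neither box nor stand with the screwdriver; leave the red screwdriver in its stand and do not disturb the spanner, the tape roll or the blue marker.

Things in the scene. Friction and masses are not known exactly. Their poses are not given: they have to be found in the camera images.
- driver_yellow: Yellow-handled cross-tip screwdriver, 183 mm, 56 to 112 g, at the start leaning in a slanted stand, handle up. Its y axis runs from tip to handle: -92 mm tip, -92 to -8 steel blade (6.4 mm thick), -8 to +92 round handle (about 28 mm, 31 at most). Origin at mid length, 14.5 mm beside the long axis (which passes through z = 14.5 mm).
- driver_yellow_tip (a point): The tip of the yellow screwdriver's blade, on its axis; axes as the body's.
- driver_yellow_grip (a point): A good place to grip the yellow screwdriver: on its axis, 45 mm from the end of the handle and 139 mm from the tip; axes as the body's.
- driver_red: The red-handled slotted screwdriver, 210 mm long, handle about 28 mm diameter (y = +5 to +105 mm), leaning in the other stand; y axis from tip to handle. It stays where it is. Its stand may be to the left or to the right of the yellow one's.
- stand_yellow: Fixed stand of the yellow screwdriver: blue base 100 x 60 x 8 mm, origin under its centre; a black sleeve 26 x 26 x 62 mm leans 40 degrees from vertical, open upper end towards the stand's -x (roughly the robot's right, -y). Bore 9 mm wide, 56 mm deep; the blade sits in it loosely, unclamped; 28 mm of blade and the handle stand out. Pull along the sleeve.
- stand_yellow_mouth (a point): Centre of the mouth of the yellow screwdriver's sleeve; its axes are those of the stand (the sleeve's axis is (-0.643, 0, 0.766) in them).
- stand_red: The same kind of fixed stand, holding the red screwdriver, whose handle end stands 0.18 m above the bench. Beyond the stands, about 0.1 m behind them, a tall solid hopper fixture (y from about -0.12 to 0.22, some 0.3 m high) and left of it a small toggle clamp stand on the bench: keep gripper and wrist clear of them.
- cover_box: Fixed grey box 90 x 70 x 22 mm with an aluminium cover (top at 26 mm), three dark screws driven home in its corners and one brass screw standing proud in the fourth. Origin under its centre.
- screw_top (a point): Centre of the top of the brass screw's head (13 mm across), 40 mm above the bench; at (32, 22, 40) mm in the box's frame; z is up.
- spanner_13: Steel spanner, 162 mm, lying on the bench between the box and the stands; leave alone.
- tape_roll: Yellow roll of tape, 63 mm across, 19 mm high, lying left of the stands; leave alone.
- marker_1: Blue paint marker, 129 mm long, 12 mm high, lying on the bench between the two stands; leave alone.

How it is judged:
By the outcome, as a careful person would: the job done as asked, in the order asked, and still so for the second after the job is handed in, while the arm keeps its last pose, push and grip.
It also fails if it takes over 48 s, if anything falls off the work surface, if the arm or the gripper's body presses on something with over 40 N, if the wrist force passes 120 N, or if a joint passes its speed limit or range.

## Working session

There is one attempt and no reset: what is moved stays moved. The work goes in short steps, Python scripts to look and compute and a tool call to move; the robot and the scene stay as the last step left them, time stands still between calls to the robot, and variables do not carry over. Pictures are saved under pics/ and viewed, at most 10 in all, crops included, and the job is handed in when it is done.

Besides the shell and the picture viewer there is one more tool, called after "Call:" as name([rows], argument=value, ...), one row to a line, values as JSON. arm_command: Moves the arm, as the interface text tells. Shifts and turns lie within -1 to 1; 1 stands for 0.15 m of shift or 2 pi rad of turn. Its arguments: {"type":"object","properties":{"moves":{"type":"array"}},"required":["moves"]}

```bash
mkdir -p pics; cat >h.py <<'E'
import numpy as np,cv2
from plant import manip
from scipy.spatial.transform import Rotation as Ro
def save(p,n): cv2.imwrite('pics/'+n+'.png',p['frame'][:,:,::-1])
def ray(p,u,v):
    d=np.array([(u-p['cx'])/p['fx'],(v-p['cy'])/p['fy'],1.]); R=np.array(p['R'])
    return -R.T@np.array(p['t']),R.T@d
def onz(p,u,v,z):
    o,d=ray(p,u,v); return o+d*(z-o[2])/d[2]
def proj(p,X):
    c=np.array(p['R'])@np.asarray(X)+np.array(p['t']); return np.array([p['fx']*c[0]/c[2]+p['cx'],p['fy']*c[1]/c[2]+p['cy']])
def tri(obs):
    A=np.zeros((3,3));b=np.zeros(3)
    for p,u,v in obs:
        o,d=ray(p,u,v);d=d/np.linalg.norm(d);M=np.eye(3)-np.outer(d,d);A+=M;b+=M@o
    return np.linalg.solve(A,b)
E
python3 - <<'E'
from h import *
np.set_printoptions(precision=3,suppress=True)
s=manip.state();print(s['time'],s['tool_pos'],s['tool_rot'],s['gripper_width'],manip.tcp_to_tips)
ps=[]
for n in ('scene','top'):
    p=manip.grab_frame(n);save(p,n+'0');o,d=ray(p,256,192);print(n,o,d,p['fx'])
    for t in ('driver_yellow','driver_red','stand_yellow','stand_red','cover_box','spanner_13','tape_roll','marker_1'):
        print(t,[(np.round(r['extent']),round(r['confidence'],2)) for r in manip.search_frame(p,t)[:2]])
    f=cv2.resize(p['frame'],None,fx=1.5,fy=1.5,interpolation=cv2.INTER_CUBIC); cv2.imwrite('pics/%s_b.png'%n,f[:,:,::-1])
E
```

```text
0.0 [0.198 0.592 0.255] [-0.     0.161  0.987 -0.001] 1.004369925117241 0.025
scene [ 0.048 -0.538  0.493] [ 0.471  0.762 -0.444] 356.87609569716994
driver_yellow [(array([268., 195., 289., 224.]), 0.75)]
driver_red [(array([222., 154., 239., 183.]), 0.57), (array([326., 263., 381., 311.]), 0.4)]
stand_yellow [(array([245., 218., 287., 258.]), 0.85)]
stand_red [(array([202., 181., 234., 213.]), 0.84)]
cover_box [(array([326., 264., 380., 314.]), 0.82)]
spanner_13 [(array([284., 245., 340., 270.]), 0.7)]
tape_roll [(array([184., 174., 206., 188.]), 0.69), (array([248., 217., 285., 256.]), 0.53)]
marker_1 [(array([220., 210., 266., 224.]), 0.67)]
top [0.354 0.123 1.512] [ 0.086 -0.002 -0.996] 478.47615890387334
driver_yellow [(array([279., 202., 310., 212.]), 0.73), (array([137., 197., 159., 218.]), 0.36)]
driver_red [(array([200., 201., 236., 210.]), 0.57)]
stand_yellow [(array([260., 190., 289., 213.]), 0.73), (array([303., 158., 308., 205.]), 0.67)]
stand_red [(array([184., 197., 216., 220.]), 0.75), (array([280., 198., 309., 211.]), 0.49)]
cover_box [(array([334., 171., 362., 203.]), 0.59), (array([280., 200., 310., 210.]), 0.25)]
spanner_13 [(array([303., 159., 310., 206.]), 0.73)]
tape_roll [(array([277., 199., 310., 211.]), 0.55), (array([137., 195., 162., 218.]), 0.52)]
marker_1 [(array([231., 181., 242., 219.]), 0.48)]
```

View pics/scene_b.png

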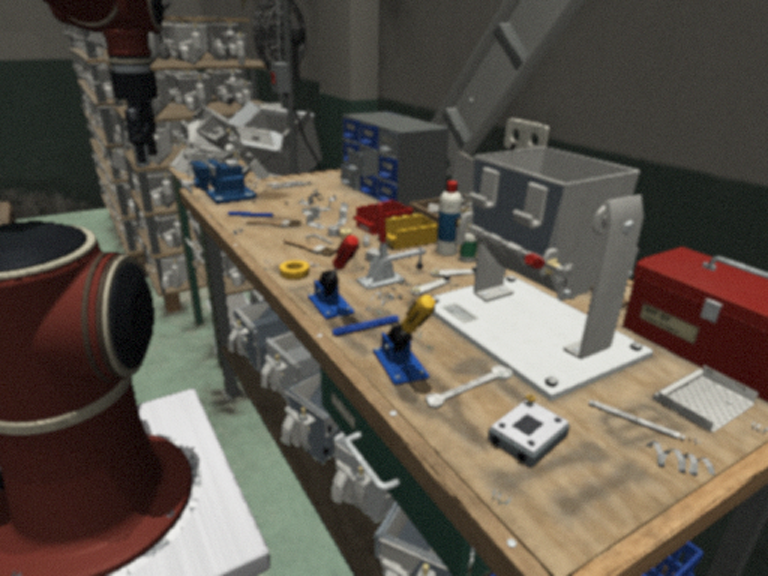

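```bash
python3 - <<'E'
import cv2
f=cv2.imread('pics/top0.png')[145:245,120:380]; cv2.imwrite('pics/topc.png',cv2.resize(f,None,fx=3,fy=3,interpolation=cv2.INTER_CUBIC))
E
```

```text
(no output)
```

View pics/topc.png

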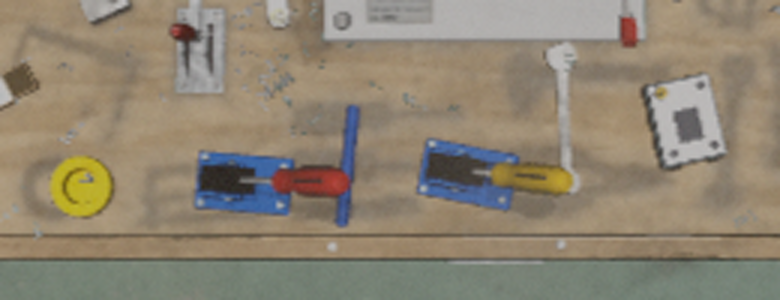

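The pictures show the yellow driver leaning to the robot's right in the right-hand stand (top ≈ px 284–311, row 203), and the brass screw at the box's far-left corner (top ≈ 340,176).

```bash
python3 - <<'E'
from h import *
np.set_printoptions(precision=3,suppress=True)
p=manip.grab_frame('top')
c=lambda u,v:(120+u/3,145+v/3)
C=[onz(p,*c(*a),.008) for a in ((425,140),(518,157),(508,210),(417,192))]
print(C); o=np.mean(C,0); ex=(C[0]-C[1]+C[3]-C[2]);ex/=np.linalg.norm(ex);print('stand',o,ex,np.degrees(np.arctan2(ex[1],ex[0])))
print('screw',onz(p,*c(660,92),.04))
# handle axis
for z in(.1,.15): print(z,onz(p,*c(492,172),z),onz(p,*c(573,180),z))
B=[onz(p,*c(*a),.026) for a in ((645,85),(708,73),(725,155),(662,165))];print('box',B,np.mean(B,0))
print('clamp plate', onz(p,*c(325,40),.01),onz(p,*c(645,40),.01))
s=manip.state();print(Ro.from_quat(np.roll(s['tool_rot'],-1)).as_matrix())
E
```

```text
[array([0.485, 0.102, 0.008]), array([0.467, 0.004, 0.008]), array([0.411, 0.015, 0.008]), array([0.43 , 0.11 , 0.008])]
stand [0.448 0.058 0.008] [0.187 0.982 0.   ] 79.2079333747092
screw [ 0.532 -0.141  0.04 ]
0.1 [0.445 0.037 0.1  ] [ 0.437 -0.043  0.1  ]
0.15 [0.442 0.04  0.15 ] [ 0.434 -0.037  0.15 ]
box [array([ 0.541, -0.128,  0.026]), array([ 0.553, -0.194,  0.026]), array([ 0.467, -0.21 ,  0.026]), array([ 0.457, -0.144,  0.026])] [ 0.505 -0.169  0.026]
clamp plate [0.59  0.207 0.01 ] [ 0.591 -0.131  0.01 ]
[[-0.948  0.317 -0.   ]
 [ 0.317  0.948  0.   ]
 [ 0.    -0.    -1.   ]]
```

Call:
arm_command([
  [1,[-1,-1,-0.3],0.228],
  [1,[-1,-1,-0.3],0.228],
  [1,[-1,-1,-0.3],0.228],
  [1,[-1,-1,-0.3],0.228],
  [1,[-1,-1,-0.3],0.228],
  [1,[-1,-1,-0.3],0.228],
  [1,[-1,-1,-0.3],0.228],
  [1,[-1,-1,-0.3],0.228],
  [1,[-1,-1,-0.3],0.228],
  [1,[-1,-1,-0.3],0.228],
  [1,[-1,-1,-0.3],0.228],
  [1,[-1,-1,-0.3],0.228],
])

```text
time: 1.95
tool_pos: [0.2929, 0.4028, 0.3014]
tool_rot: [-0.0, 0.771, 0.637, 0.0]
contact_force: [-0.1, 0.6, -0.2]
gripper_width: 1.001
grasp_force: 0.0
```

Call:
arm_command([
  [1,[-1,0.5,0],0],
  [1,[-1,0.5,0],0],
  [1,[-1,0.5,0],0],
  [1,[-1,0.5,0],0],
  [1,[-1,0.5,0],0],
])

```text
time: 2.37
tool_pos: [0.3409, 0.2367, 0.3016]
tool_rot: [0.002, 0.772, 0.636, 0.0]
contact_force: [-0.5, -0.4, -1.0]
gripper_width: 1.003
grasp_force: 0.0
```

Call:
arm_command([
  [1,[-1,0.5,0],0],
  [1,[-1,0.5,0],0],
  [1,[-1,0.5,0],0],
  [1,[-1,0.5,0],0],
  [1,[-1,0.5,0],0],
])

```text
time: 2.78
tool_pos: [0.3866, 0.0747, 0.3015]
tool_rot: [0.001, 0.773, 0.635, -0.0]
contact_force: [-0.4, 0.3, -0.5]
gripper_width: 0.999
grasp_force: 0.0
```

Call:
arm_command([
  [1,[-0.5,0.2,0],0],
  [1,[-0.5,0.2,0],0],
  [1,[-0.5,0.2,0],0],
  [1,[-0.5,0.2,0],0],
  [1,[-0.5,0.2,0],0],
  [1,[-0.5,0.2,0],0],
])

```text
time: 3.28
tool_pos: [0.401, 0.0024, 0.3013]
tool_rot: [-0.0, 0.769, 0.64, 0.0]
contact_force: [0.0, -0.1, 0.1]
gripper_width: 0.996
grasp_force: 0.0
```

```bash
python3 - <<'E'
from h import *
np.set_printoptions(precision=3,suppress=True)
s=manip.state();print(s['tool_pos'])
p=manip.grab_frame('wrist');save(p,'w1');o,d=ray(p,256,192);print(o,d,p['fx'])
for t in ('driver_yellow','stand_yellow','cover_box'):
  print(t,[(np.round(r['extent']),round(r['confidence'],2)) for r in manip.search_frame(p,t)[:2]])
for X in ([.448,.058,.008],[.446,.036,.083],[.434,-.036,.16],[.438,-.006,.126],[.532,-.141,.04]): print(X,proj(p,X))
cv2.imwrite('pics/w1b.png',cv2.resize(p['frame'],None,fx=1.5,fy=1.5,interpolation=cv2.INTER_CUBIC)[:,:,::-1])
E
```

```text
[0.401 0.002 0.301]
[0.413 0.075 0.42 ] [-0.042 -0.296 -0.954] 303.0088332779676
driver_yellow [(array([276., 111., 306., 218.]), 0.87)]
stand_yellow [(array([258.,  69., 304., 143.]), 0.65), (array([305., 153., 393., 184.]), 0.55)]
cover_box [(array([303., 222., 369., 287.]), 0.78)]
[0.448, 0.058, 0.008] [280.534 105.697]
[0.446, 0.036, 0.083] [287.991 128.373]
[0.434, -0.036, 0.16] [296.155 217.01 ]
[0.438, -0.006, 0.126] [291.175 176.039]
[0.532, -0.141, 0.04] [365.055 241.654]
```

View pics/w1b.png

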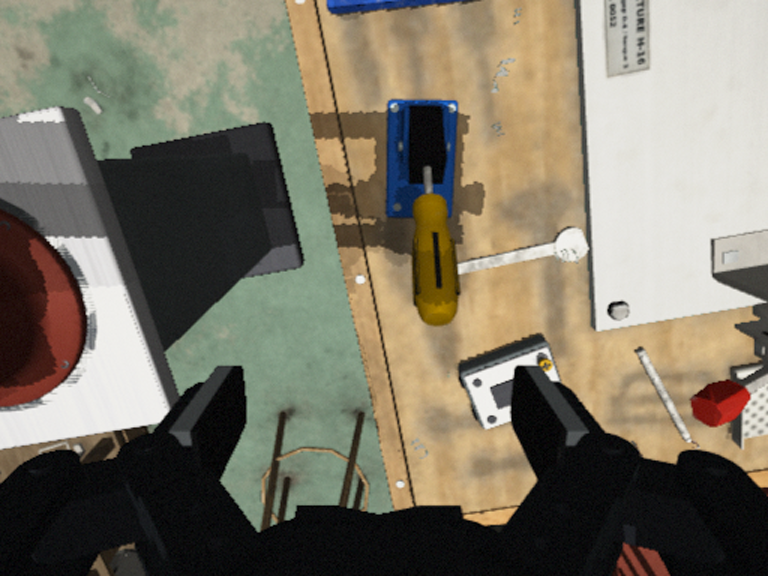

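Wrist view: the handle runs from the blade junction (287,131) to its end (292,216), the base corners are at (259..305, 67..145) and the brass screw is at (363,243), matching my estimates within about 2 px.

```bash
python3 - <<'E'
from h import *
from scipy.optimize import least_squares
np.set_printoptions(precision=4,suppress=True)
p=manip.grab_frame('wrist');q=manip.grab_frame('top')
w=lambda u,v:(p,u/1.5,v/1.5); c=lambda u,v:(q,120+u/3,145+v/3)
C=[onz(*w(*a),.008) for a in ((389,101),(458,101),(453,217),(387,217))]
ex=C[0]-C[3]+C[1]-C[2];print('stand',np.mean(C,0),np.degrees(np.arctan2(ex[1],ex[0])),np.linalg.norm(ex)/2)
J=tri([w(430.5,197),c(492,172)]);print('junction',J)
print('screw',tri([w(545,364),c(660,92)]),onz(*w(545,364),.04),onz(*c(660,92),.04))
# fit axis: pts on axis lines, end silhouettes
def f(x):
    o=np.array(x[:3]);d=np.array([-.643*np.cos(x[3]),-.643*np.sin(x[3]),.766])
    r=[]
    for (cam,ju,jv),(cam2,eu,ev) in ((w(430.5,197),w(438,324)),(c(492,172),c(573,180))):
        r+=list(proj(cam,o)-[ju,jv]); 
        S=np.array([proj(cam,o+d*.1+.010*v/np.linalg.norm(v)) for v in Ro.random(300,random_state=0).as_matrix()[:,0]-0])
        e=np.array([eu,ev])-[ju,jv];e/=np.linalg.norm(e);n=np.array([-e[1],e[0]])
        S=S; m=proj(cam,o+d*.09)
        r+=[(m-[eu,ev])@n, .5*((S@e).max()-np.array([eu,ev])@e)]
    return r
a=least_squares(f,[.446,.036,.083,1.38]);x=a.x;print(x,np.degrees(x[3]),a.fun)
d=np.array([-.643*np.cos(x[3]),-.643*np.sin(x[3]),.766])
print('grip',x[:3]+.055*d,'end',x[:3]+.1*d,'mouth',x[:3]-.028*d,'d',d)
E
```

```text
stand [0.4484 0.0555 0.008 ] 79.31522502178834 0.09774324961120709
junction [0.4424 0.0379 0.1187]
screw [ 0.5303 -0.141   0.0415] [ 0.5297 -0.1423  0.04  ] [ 0.5317 -0.1407  0.04  ]
[0.4462 0.0314 0.0658 1.3602] 77.93380569095974 [ 0.0308 -0.6526 -0.2346  0.085   1.2362  0.2871  0.7365  0.6707]
grip [ 0.4388 -0.0031  0.1079] end [ 0.4328 -0.0314  0.1424] mouth [0.45   0.049  0.0443] d [-0.1344 -0.6288  0.766 ]
```

Call:
arm_command([
  [1,[0,0.25,0.67],0],
  [1,[0,0.25,0.67],0],
  [1,[0,0.25,0.67],0],
  [1,[0,0.25,0.67],0],
  [1,[0,0.25,0.67],0],
  [1,[0,0.25,0.67],0],
])

```text
time: 4.08
tool_pos: [0.4385, -0.0056, 0.2027]
tool_rot: [0.001, 0.769, 0.639, 0.001]
contact_force: [-0.1, 0.8, -0.2]
gripper_width: 1.0
grasp_force: 0.0
```

```bash
python3 - <<'E'
from h import *
p=manip.grab_frame('wrist');q=manip.grab_frame('scene');save(p,'w2');save(q,'s2')
for r in (p,q): print([(np.round(r_['extent']),round(r_['confidence'],2)) for r_ in manip.search_frame(r,'driver_yellow')[:2]])
a=p['frame'][50:290,190:400]; b=q['frame'][180:270,225:315]
a=cv2.resize(a,None,fx=2,fy=2,interpolation=2);b=cv2.resize(b,(360,480) if 0 else (360,360),interpolation=2)
b=cv2.copyMakeBorder(b,0,a.shape[0]-360,0,0,0);cv2.imwrite('pics/ab.png',np.hstack([a,b])[:,:,::-1])
E
```

```text
[(array([226., 114., 270., 278.]), 0.85)]
[(array([269., 195., 289., 221.]), 0.71), (array([218., 155., 238., 185.]), 0.49)]
```

View pics/ab.png

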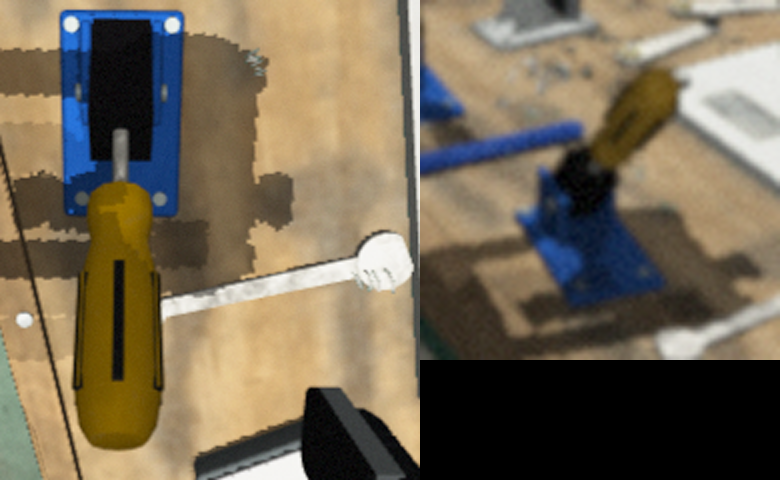

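```bash
python3 - <<'E'
from h import *
from scipy.optimize import least_squares
np.set_printoptions(precision=4,suppress=True)
p=manip.grab_frame('wrist');q=manip.grab_frame('scene');t=manip.grab_frame('top')
w=lambda u,v:(p,190+u/2,50+v/2); sc=lambda u,v:(q,225+u/4,180+v/4); c=lambda u,v:(t,120+u/3,145+v/3)
C=[onz(*w(*a),.008) for a in ((61,10),(184,10),(179,216),(66,214))]
ex=C[0]-C[3]+C[1]-C[2];print('stand',np.mean(C,0),np.degrees(np.arctan2(ex[1],ex[0])),np.linalg.norm(ex)/2)
th=np.linspace(0,2*np.pi,40)
def f(x):
    o=np.array(x[:3]);e=np.array([np.cos(x[3]),np.sin(x[3]),0]);d=-.643*e+.766*np.array([0,0,1]);
    a=np.array([-e[1],e[0],0]);b=np.cross(d,a);r=[]
    for J,E,k in ((w(119,186),w(117,449),1),(sc(178,160),sc(257,76),1),(c(492,172),c(573,180),.7)):
        cam=J[0];j=np.array(J[1:]);en=np.array(E[1:]);u=en-j;u/=np.linalg.norm(u);n=np.array([-u[1],u[0]])
        S=np.array([proj(cam,o+d*.097+.011*(np.cos(h)*a+np.sin(h)*b)) for h in th])
        r+=list(k*(proj(cam,o)-j))+[k*(proj(cam,o+.09*d)-en)@n,k*((S@u).max()-en@u)]
    return r
s=least_squares(f,[.446,.036,.083,1.38],loss='soft_l1');x=s.x;print(x,np.degrees(x[3]));print(np.array(s.fun).reshape(3,4))
d=np.array([-.643*np.cos(x[3]),-.643*np.sin(x[3]),.766])
print('grip',x[:3]+.055*d,'end',x[:3]+.1*d,'mouth',x[:3]-.028*d)
print('toolrot yaw x', np.degrees(np.arctan2(*Ro.from_quat(np.roll(manip.state()['tool_rot'],-1)).as_matrix()[[1,0],0])))
E
```

```text
stand [0.4492 0.0562 0.008 ] 79.33416325767402 0.09878882065607102
[0.4429 0.0318 0.0851 1.3844] 79.32163217368131
[[-0.2556  2.5215 -0.1965 -1.9007]
 [ 1.9882 -1.7009 -1.3276  0.0365]
 [ 1.0638  0.681   0.6602  0.4167]]
grip [ 0.4364 -0.0029  0.1272] end [ 0.431  -0.0314  0.1617] mouth [0.4463 0.0495 0.0636]
toolrot yaw x 79.42588122282423
```

Call:
arm_command([
  [1,[0.015,-0.013,0.2],0],
  [1,[0.015,-0.013,0.4],0],
  [1,[0.015,-0.013,0.458],0],
  [1,[0.015,-0.013,0.458],0],
  [1,[0.015,-0.013,0.458],0],
  [1,[0.015,-0.013,0.458],0],
])

```text
time: 4.93
tool_pos: [0.4376, -0.0034, 0.134]
tool_rot: [0.001, 0.769, 0.639, 0.001]
contact_force: [-0.6, 0.1, 1.1]
gripper_width: 0.997
grasp_force: 0.0
```

Call:
arm_command([
  [-1,[0,0,0],0],
  [-1,[0,0,0],0],
  [-1,[0,0,0],0],
  [-1,[0,0,0],0],
  [-1,[0,0,0],0],
  [-1,[0,0,0],0],
  [-1,[0,0,0],0],
  [-1,[0,0,0],0],
  [-1,[0,0,0],0],
  [-1,[0,0,0],0],
])

```text
time: 5.77
tool_pos: [0.4368, -0.0033, 0.1326]
tool_rot: [0.0, 0.769, 0.639, 0.0]
contact_force: [0.5, -1.5, 3.1]
gripper_width: 0.32
grasp_force: 58.9
```

Call:
arm_command([
  [-1,[-0.043,0,-0.051],0],
  [-1,[-0.086,0,-0.102],0],
  [-1,[-0.129,0,-0.153],0],
  [-1,[-0.172,0,-0.204],0],
  [-1,[-0.215,0,-0.255],0],
  [-1,[-0.258,0,-0.306],0],
  [-1,[-0.3,0,-0.357],0],
  [-1,[-0.3,0,-0.357],0],
  [-1,[-0.3,0,-0.357],0],
  [-1,[-0.3,0,-0.357],0],
])

```text
time: 6.6
tool_pos: [0.4279, -0.0474, 0.1853]
tool_rot: [-0.0, 0.769, 0.639, -0.0]
contact_force: [0.9, 0.5, -0.8]
gripper_width: 0.314
grasp_force: 59.2
```

```bash
python3 - <<'E'
from h import *
p=manip.grab_frame('wrist');q=manip.grab_frame('scene')
print(manip.state()['tool_pos'],manip.state()['grasp_force'])
a=cv2.resize(p['frame'],(512,384));b=cv2.resize(q['frame'][170:266,225:290],(260,384),interpolation=2)
cv2.imwrite('pics/c.png',np.hstack([a,b])[:,:,::-1])
E
```

```text
[ 0.42772987 -0.04706991  0.18494937] 59.21752190217376
```

View pics/c.png

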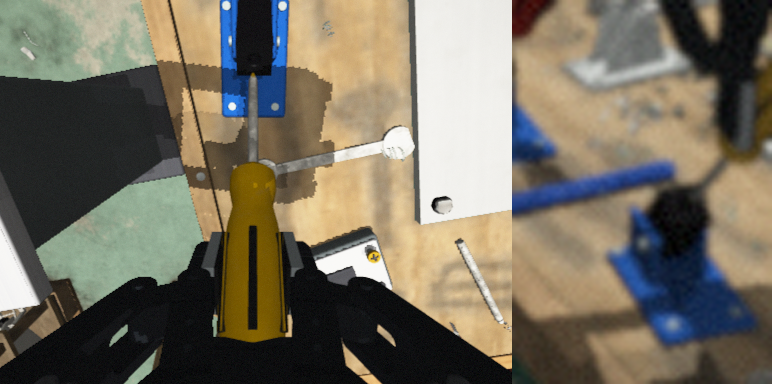

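The driver is free, with the tip at wrist pixel (254,72) just above the sleeve mouth. I'll check the tilt numerically.

```bash
cat >>h.py <<'E'
from scipy.optimize import brentq
def tipfrom(p,u,v,L=.139):
    s=manip.state();R=Ro.from_quat(np.roll(s['tool_rot'],-1)).as_matrix();g=np.array(s['tool_pos'])+R[:,2]*.006
    o,d=ray(p,u,v);d/=np.linalg.norm(d);w=o-g;b=w@d;c=w@w-L*L;D=max(b*b-c,0)**.5
    out=[]
    for k in(-b-D,-b+D):
        X=o+k*d;out.append((X.round(4),np.degrees(R.T@((X-g)/L)).round(1)))
    return g.round(4),b*b-c,out
E
python3 - <<'E'
from h import *
print(tipfrom(manip.grab_frame('wrist'),254,72))
E
```

```text
(array([ 0.4278, -0.047 ,  0.1789]), np.float64(0.012473784884102777), [(array([0.4406, 0.0261, 0.2965]), array([ 30.6,  -0.4, -48.4])), (array([0.4446, 0.0422, 0.0737]), array([37.4,  0.1, 43.4]))])
```

Call:
arm_command([
  [-1,[-0.054,0,0.045],0],
  [-1,[-0.107,0,0.09],0],
  [-1,[-0.107,0,0.09],0],
  [-1,[-0.066,0,0.14],0],
  [-1,[-0.025,0,0.19],0],
  [-1,[0.017,0,0.238],0],
  [-1,[0.017,0,0.238],0],
  [-1,[0.017,0,0.238],0],
])

```text
time: 7.42
tool_pos: [0.4282, -0.044, 0.149]
tool_rot: [-0.001, 0.769, 0.64, -0.001]
contact_force: [0.5, 1.0, -1.1]
gripper_width: 0.32
grasp_force: 59.2
```

Call:
arm_command([
  [-1,[0.033,0,-0.01],0],
  [-1,[0.062,0,-0.033],0],
  [-1,[0.09,0,-0.055],0],
  [-1,[0.118,0,-0.075],0],
  [-1,[0.147,0,-0.095],0],
  [-1,[0.178,0,-0.112],0],
  [-1,[0.21,0,-0.128],0],
  [-1,[0.21,0,-0.128],0],
])

```text
time: 8.08
tool_pos: [0.4347, -0.0136, 0.17]
tool_rot: [0.001, 0.769, 0.639, -0.0]
contact_force: [-1.3, -4.6, -2.9]
gripper_width: 0.321
grasp_force: 63.9
```

```bash
python3 - <<'E'
from h import *
p=manip.grab_frame('wrist');q=manip.grab_frame('scene')
print(manip.state()['tool_pos'],manip.state()['grasp_force'])
a=cv2.resize(p['frame'],(512,384));b=cv2.resize(q['frame'][170:266,225:290],(260,384),interpolation=2)
cv2.imwrite('pics/d.png',np.hstack([a,b])[:,:,::-1])
E
```

```text
[ 0.43459245 -0.0139263   0.16969124] 63.99882344529033
```

View pics/d.png

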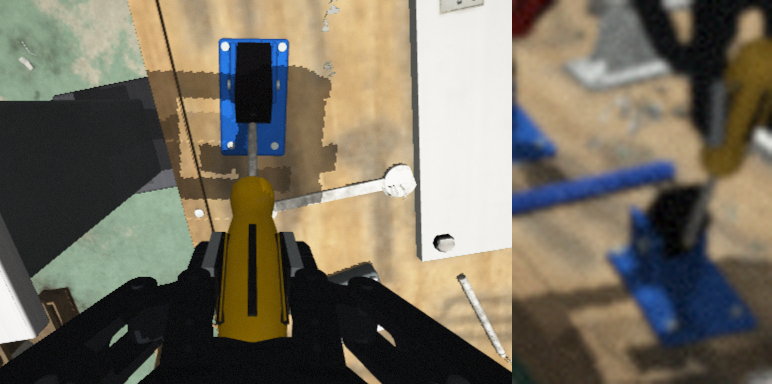

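The blade now bears on the sleeve's outer lip, the lateral force is about 5 N, and the driver is steeper in the scene view. I'll continue the arc.

Call:
arm_command([
  [-1,[0.032,0,-0.016],0],
  [-1,[0.064,0,-0.03],0],
  [-1,[0.098,0,-0.042],0],
  [-1,[0.131,0,-0.052],0],
  [-1,[0.165,0,-0.062],0],
  [-1,[0.2,0,-0.07],0],
  [-1,[0.235,0,-0.076],0],
  [-1,[0.27,0,-0.08],0],
  [-1,[0.305,0,-0.084],0],
  [-1,[0.34,0,-0.086],0],
  [-1,[0.34,0,-0.086],0],
  [-1,[0.34,0,-0.086],0],
])

```text
time: 9.18
tool_pos: [0.4444, 0.0362, 0.1832]
tool_rot: [0.001, 0.769, 0.639, 0.001]
contact_force: [-0.7, -3.3, 1.5]
gripper_width: 0.321
grasp_force: 61.3
```

```bash
python3 - <<'E'
from h import *
p=manip.grab_frame('wrist');q=manip.grab_frame('scene')
print(manip.state()['tool_pos'],manip.state()['grasp_force'])
a=cv2.resize(p['frame'],(512,384));b=cv2.resize(q['frame'][170:266,225:290],(260,384),interpolation=2)
cv2.imwrite('pics/e.png',np.hstack([a,b])[:,:,::-1])
E
```

```text
[0.44428206 0.03605986 0.18281249] 61.25859400257468
```

View pics/e.png

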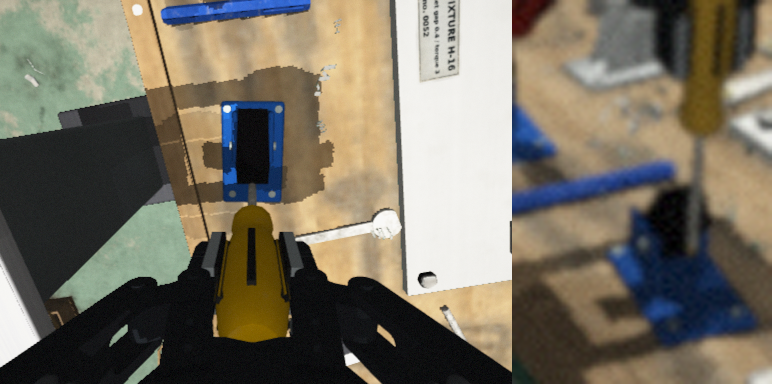

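Call:
arm_command([
  [-1,[-0.1,0,-0.05],0],
  [-1,[-0.2,0,-0.2],0],
  [-1,[-0.3,0,-0.3],0],
  [-1,[-0.3,0,-0.3],0],
  [-1,[-0.3,0,-0.3],0],
  [-1,[-0.3,0,-0.3],0],
])

```text
time: 9.78
tool_pos: [0.4352, -0.0071, 0.2259]
tool_rot: [-0.001, 0.769, 0.639, 0.0]
contact_force: [0.2, 0.3, -1.8]
gripper_width: 0.316
grasp_force: 61.1
```

```bash
python3 - <<'E'
from h import *
p=manip.grab_frame('wrist');q=manip.grab_frame('scene')
s=manip.state();R=Ro.from_quat(np.roll(s['tool_rot'],-1)).as_matrix();g=np.array(s['tool_pos'])+R[:,2]*.006
print(s['tool_pos'],s['grasp_force'])
for a in (0,5,10): 
  t=g+.139*(R[:,2]*np.cos(np.radians(a))+R[:,0]*np.sin(np.radians(a)));print(a,proj(p,t),proj(q,t),proj(q,g))
a=cv2.resize(p['frame'][130:230,210:300],(432,480),interpolation=2);b=cv2.resize(q['frame'][160:240,250:310],(360,480),interpolation=2)
cv2.imwrite('pics/f.png',np.hstack([a,b])[:,:,::-1])
E
```

```text
[ 0.43488702 -0.00704233  0.22544707] 61.05458563193679
0 [252.8121817  182.67352567] [277.99380774 229.09844748] [281.62518739 169.64005026]
5 [252.79690651 169.72765885] [275.77396581 226.06449556] [281.62518739 169.64005026]
10 [252.78501666 156.71561009] [273.6482035  222.71895756] [281.62518739 169.64005026]
```

View pics/f.png

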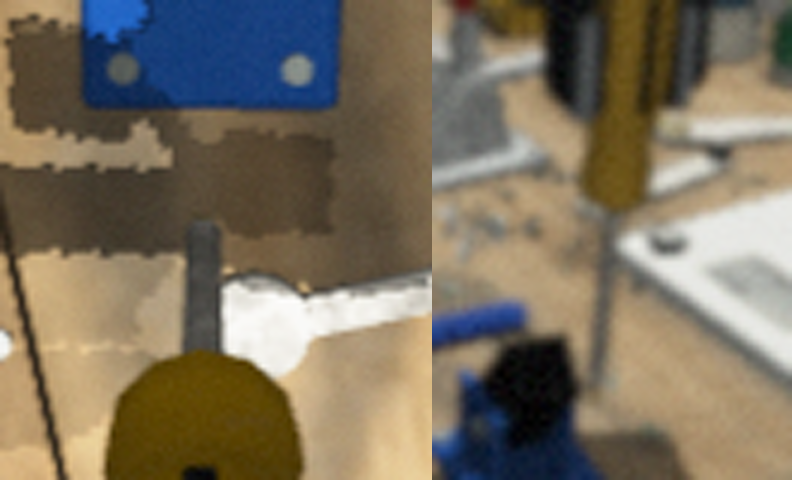

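```bash
python3 - <<'E'
from h import *
from scipy.optimize import least_squares
p=manip.grab_frame('wrist');q=manip.grab_frame('scene')
s=manip.state();R=Ro.from_quat(np.roll(s['tool_rot'],-1)).as_matrix();g=np.array(s['tool_pos'])+R[:,2]*.006
T=lambda x,L=0:g+(x[2]-L)*R@np.array([np.sin(x[0]),np.sin(x[1]),np.cos(x[0])])
X=tri([(p,252.3,176.0),(q,278,224.8)]);print('tri',X,R.T@(X-g))
f=lambda x:np.r_[proj(p,T(x))-[252.3,176.],.8*(proj(q,T(x))-[278,224.8]),.8*(proj(q,T(x,.084))-[280,194.5])]
r=least_squares(f,[0,0,.139]);print(np.degrees(r.x[:2]),r.x[2],r.fun, g,T(r.x))
E
```

```text
tri [4.36649357e-01 9.56518002e-05 8.68623365e-02] [0.0073788  0.0005986  0.13288348]
[ 2.97702593 -0.30061385] 0.13698542652504814 [ 0.43762877  0.00292539 -1.16134489  1.39538851 -0.30881993 -1.36323636] [ 0.43498873 -0.00719661  0.21974157] [4.35297784e-01 8.06673983e-05 8.29480416e-02]
```

The tip is at wrist (252.3,176) and scene (278,225), so about 3° of lean remains. I'll nudge it once more against the lip.

Call:
arm_command([
  [-1,[0.1,0,0.15],0],
  [-1,[0.2,0,0.3],0],
  [-1,[0.2,0,0.3],0],
  [-1,[0.26,0,0.3],0],
  [-1,[0.3,0,0.3],0],
  [-1,[0.325,0,0.3],0],
  [-1,[0.345,0,0.3],0],
  [-1,[0.345,0,0.3],0],
  [-1,[0.345,0,0.3],0],
  [-1,[0.245,0,0.3],0],
  [-1,[0.145,0,0.15],0],
  [-1,[0,0,0],0],
  [-1,[0,0,0],0],
  [-1,[0,0,0],0],
  [-1,[0,0,0],0],
])

```text
time: 11.23
tool_pos: [0.4358, -0.0075, 0.2272]
tool_rot: [-0.0, 0.769, 0.639, 0.001]
contact_force: [-0.5, -0.2, -1.5]
gripper_width: 0.319
grasp_force: 61.0
```

```bash
python3 - <<'E'
from h import *
p=manip.grab_frame('wrist');q=manip.grab_frame('scene')
s=manip.state();print(s['tool_pos'],s['grasp_force'])
a=cv2.resize(p['frame'][130:230,210:300],(432,480),interpolation=2);b=cv2.resize(q['frame'][160:240,250:310],(360,480),interpolation=2)
cv2.imwrite('pics/g.png',np.hstack([a,b])[:,:,::-1])
E
```

```text
[ 0.43517334 -0.00714655  0.22595071] 60.98747519776225
```

View pics/g.png

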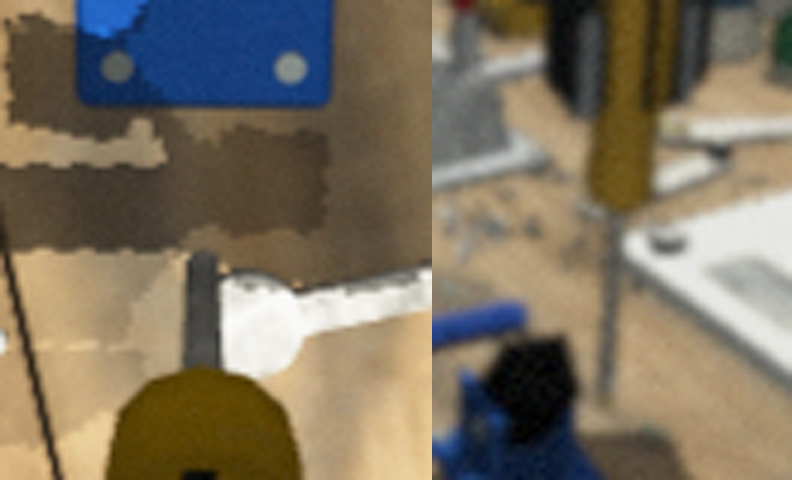

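```bash
python3 - <<'E'
from h import *
np.set_printoptions(precision=4,suppress=True)
p=manip.grab_frame('wrist');q=manip.grab_frame('scene');t=manip.grab_frame('top')
s=manip.state();R=Ro.from_quat(np.roll(s['tool_rot'],-1)).as_matrix();g=np.array(s['tool_pos'])
X=tri([(p,252.3,182.7),(q,279,226.9)]);print('tip',X,'in tool',R.T@(X-g))
print('red tip',tri([(q,357,174),(t,329,155)]))
for n in((t,'t'),(p,'p')): print([(np.round(r['extent']),round(r['confidence'],2)) for r in manip.search_frame(n[0],'cover_box')[:1]])
cv2.imwrite('pics/h.png',np.hstack([cv2.resize(p['frame'],(512,384))[:, 150:], cv2.resize(t['frame'][100:228,290:430],(420,384),interpolation=2)])[:,:,::-1])
E
```

```text
tip [ 0.4355 -0.0063  0.0854] in tool [0.0009 0.0005 0.1406]
red tip [ 0.5685 -0.0808  0.2107]
[(array([334., 170., 361., 199.]), 0.93)]
[(array([312., 245., 366., 288.]), 0.6)]
```

View pics/h.png

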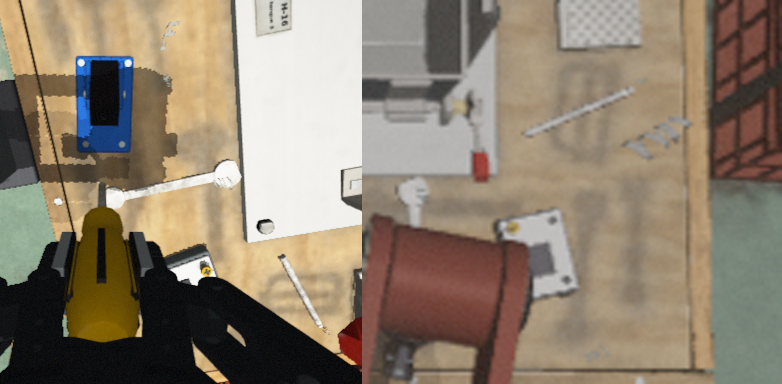

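The driver is upright (tip at wrist (252,183), as predicted for 0°). The path to the screw at the box's far-left corner is free if I go right first, then forward.

Call:
arm_command([
  [-1,[-0.13,0,-0.06],0],
  [-1,[-0.26,0,-0.06],0],
  [-1,[-0.39,0,-0.06],0],
  [-1,[-0.52,0,-0.06],0],
  [-1,[-0.65,0,-0.06],0],
  [-1,[-0.762,0,-0.06],0],
  [-1,[-0.762,0.13,-0.06],0],
  [-1,[-0.762,0.26,-0.06],-0.02],
  [-1,[-0.762,0.39,-0.06],-0.04],
  [-1,[-0.762,0.52,-0.06],-0.06],
  [-1,[-0.762,0.65,-0.06],-0.08],
  [-1,[-0.762,0.79,-0.06],-0.1],
  [-1,[-0.762,0.79,-0.06],-0.12],
  [-1,[-0.762,0.79,-0.06],-0.14],
  [-1,[-0.762,0.79,-0.06],-0.16],
  [-1,[-0.762,0.79,-0.06],-0.18],
  [-1,[-0.762,0.79,-0.06],-0.2],
  [-1,[-0.762,0.79,-0.06],-0.2],
  [-1,[-0.762,0.79,-0.06],-0.2],
  [-1,[-0.762,0.79,-0.06],-0.2],
])

```text
time: 13.25
tool_pos: [0.531, -0.1419, 0.2358]
tool_rot: [-0.0, 0.248, 0.969, 0.0]
contact_force: [0.6, -1.6, -0.3]
gripper_width: 0.32
grasp_force: 61.0
```

```bash
python3 - <<'E'
from h import *
np.set_printoptions(precision=4,suppress=True)
s=manip.state();R=Ro.from_quat(np.roll(s['tool_rot'],-1)).as_matrix();g=np.array(s['tool_pos'])
print(g,R[:,0],s['joint_pos'],s['contact_force'])
for n in('wrist','scene'):
    p=manip.grab_frame(n);f=p['frame'].astype(int);save(p,n+'9')
    S=proj(p,[.531,-.141,.04]);T=proj(p,g+R[:,2]*.143);H=proj(p,g+R[:,2]*.065);print(n,'screw',S,'tip',T,'junction',H)
    print([(np.round(r['extent']),round(r['confidence'],2)) for r in manip.search_frame(p,'driver_yellow')[:1]+manip.search_frame(p,'cover_box')[:1]])
    # brass pixels: saturated yellow blob near the screw
    hsv=cv2.cvtColor(p['frame'],cv2.COLOR_RGB2HSV);m=cv2.inRange(hsv,(15,120,60),(35,255,255))
    k,l,st,ce=cv2.connectedComponentsWithStats(m)
    print([(st[i].tolist(),ce[i].round(1).tolist()) for i in range(1,k) if st[i,4]>4 and np.linalg.norm(ce[i]-S)<60])
    x,y=S.round().astype(int)
    if n=='scene': print(p['frame'][y-24:y+8,x-6:x+7].sum(2)//3)
E
```

```text
[ 0.531  -0.1419  0.2358] [-0.877   0.4804  0.0004] [-0.3967 -0.1138  1.8101  0.0001  1.4456 -1.4663] [ 0.633  -1.5637 -0.2866]
wrist screw [254.1828 171.1215] tip [253.6542 185.2387] junction [254.2322 218.4337]
[(array([215., 180., 290., 341.]), 0.92), (array([169., 107., 267., 206.]), 0.69)]
[([236, 124, 6, 5, 9], [238.2, 125.9]), ([248, 124, 4, 3, 5], [249.2, 125.4]), ([244, 124, 14, 17, 96], [251.5, 132.6]), ([284, 135, 7, 5, 15], [286.9, 136.9]), ([248, 139, 10, 5, 16], [251.9, 141.6]), ([284, 141, 3, 4, 5], [285.0, 142.6]), ([267, 143, 8, 7, 19], [271.3, 145.4]), ([276, 143, 3, 4, 5], [277.0, 144.6]), ([262, 148, 6, 6, 15], [265.3, 149.9]), ([257, 150, 5, 5, 9], [259.2, 152.0]), ([247, 166, 11, 11, 81], [252.1, 170.8])]
scene screw [352.8611 264.3095] tip [356.9595 243.0684] junction [363.051  208.6168]
[(array([356., 160., 370., 242.]), 0.93), (array([326., 262., 380., 312.]), 0.8)]
[([351, 263, 6, 4, 17], [353.5, 264.7])]
[[232 234 233 232 232 233 232 233 223 170 115 139 203]
 [231 231 232 231 232 230 232 232 220 171 134 167 212]
 [234 232 233 233 232 233 232 232 220 184 172
[... 905 characters left out ...]
67  65  70  68  76  82  90  97 102 115]
 [ 74  70  74  69  77  71  76  66  71  78  85  94 103]
 [ 75  69  71  75  72  74  73  73  71  70  75  87  97]
 [ 67  74  73  70  73  71  66  70  72  70  68  76  85]
 [ 60  66  71  64  64  59  61  61  65  73  73  75  74]
 [ 63  61  58  58  53  45  42  52  62  68  77  73  70]
 [ 59  59  58  55  52  48  47  49  52  68  70  79  75]
 [ 61  56  62  70  71  60  61  58  60  70  74  77  77]
 [ 60  67  70  83  83  72  69  69  72  80  80  80  77]
 [ 67  74  76  84  76  70  71  84  91  94  90  86  81]
 [ 69  78  80  77  70  71  78  92 103 109 106  94  93]
 [ 80  78  82  78  75  77  78  90 109 117 114 108 101]
 [ 85  81  78  81  79  82  79  87 103 120 120 118 114]]
```

```bash
python3 - <<'E'
from h import *
np.set_printoptions(precision=4,suppress=True,linewidth=150)
p=manip.grab_frame('wrist');q=manip.grab_frame('scene')
print(p['frame'][162:204,244:264].sum(2)//3)
print(q['frame'][226:250,348:366].sum(2)//3)
print('screw',tri([(p,252.4,171.5),(q,353.5,264.5)]),onz(p,252.4,171.5,.04),onz(q,353.5,264.5,.04))
E
```

```text
[[100 100  97  96  97  96  98  99  95  99  99  96  97  92  80  56  50  53  54  36]
 [ 99  97  98 101  99  95  94  96 101  98  95 101  95  97  94  80  59  56  64  49]
 [ 98  99  96 101  97  96  92  88  84  92  92  93  97  98 105 109  90  66  58  58]
 [ 98  98  99  97  95  89  77  56  49  58  64  80  93  98 122 147 132  96  66  67]
 [ 97  96  98  95  77  54  52  54  64  56  51  53  75  92 125 146 148 129  96  67]
 [ 93  98  97  76  49  54  58  55  51  60  57  55  54  79 120 149 150 142 122  95]
 [ 91  95  85  67  52  54  50  50  54  54  51  51  52  61 116 152 149 146 143 131]
 [ 93 101  88  56  50  47  33  45  48  49  38  43  54  58 111 150 149 150 146 130]
 [111 125 113  54  53  52  38  28  36  37  36  49  57  62 108 150 151 146 129  87]
 [146 147 113  50  53  52  47  34  29  31  54  62  74  80 121 152 148 132  88  56]
 [147 147 116  60  54  50  37  32  35  40  64  80  83  89 124 143 129  91  50  56]
 [147 150 133  91  52  45  40  46  55  50  57  74  80  90 114 110  73  55  54  65]
 [149 151 148 123  76  58  64  78  74  64  72  79  86 104 102  66  56  61  64  70]
 [150 147 148 139 108
[... 3571 characters left out ...]
32 232 232 232]
 [233 232 233 231 232 233 229 221 184 173 204 227 232 233 232 232 233 233]
 [234 234 232 231 232 233 232 225 209 212 225 232 232 231 232 232 232 232]
 [234 233 232 232 232 231 233 230 225 228 233 232 230 232 232 230 232 234]
 [234 233 234 232 232 232 231 231 230 232 232 232 232 233 231 232 232 232]
 [231 234 233 233 233 233 231 231 232 232 232 232 232 231 232 230 232 231]
 [231 232 232 233 233 231 231 233 234 230 233 231 233 231 232 232 231 231]
 [220 227 232 231 234 233 233 236 233 232 233 232 234 232 232 233 233 234]
 [185 212 227 233 234 233 232 233 232 233 234 232 233 231 231 231 232 231]]
screw [ 0.5304 -0.143   0.0411] [ 0.5306 -0.1431  0.04  ] [ 0.5317 -0.1421  0.04  ]
```

```bash
python3 - <<'E'
from h import *
np.set_printoptions(precision=4,suppress=True)
p=manip.grab_frame('wrist');q=manip.grab_frame('scene')
s=manip.state();R=Ro.from_quat(np.roll(s['tool_rot'],-1)).as_matrix();g=np.array(s['tool_pos'])
S=tri([(p,252.2,170.7),(q,353.5,264.5)])
for a,b in((182.5,242.3),(184,242.8)):
    T=tri([(p,252.2,a),(q,357,b)]);print('screw',S,'tip',T,'tip tool',R.T@(T-g),'err in tool',R.T@(S-T),g)
E
```

```text
screw [ 0.5298 -0.143   0.0413] tip [ 0.5284 -0.1424  0.0957] tip tool [ 0.0021 -0.0015  0.1404] err in tool [-0.0015  0.0001  0.0544] [ 0.531  -0.1421  0.2361]
screw [ 0.5298 -0.143   0.0413] tip [ 0.5293 -0.1428  0.0945] tip tool [ 0.0012 -0.0014  0.1416] err in tool [-0.0006 -0.      0.0532] [ 0.531  -0.1421  0.2361]
```

Laterally the tip is within about 1 mm of the screw and 54 mm above it. I'll lower it by 14 mm.

Call:
arm_command([
  [-1,[-0.007,0,0.045],0],
  [-1,[-0.007,0,0.09],0],
  [-1,[-0.007,0,0.09],0],
  [-1,[-0.007,0,0.09],0],
  [-1,[-0.007,0,0.09],0],
  [-1,[-0.007,0,0.09],0],
  [-1,[-0.007,0,0.09],0],
  [-1,[-0.007,0,0.09],0],
])

```text
time: 14.42
tool_pos: [0.5321, -0.1426, 0.2229]
tool_rot: [0.0, 0.247, 0.969, -0.0]
contact_force: [0.1, 0.4, -0.2]
gripper_width: 0.322
grasp_force: 61.0
```

```bash
python3 - <<'E'
from h import *
s=manip.state();print(s['tool_pos'],s['grasp_force'],np.abs(s['joint_vel']).max())
print(manip.job_done())
E
```

```text
[ 0.53207003 -0.14262571  0.22286641] 60.960136502981186 0.002441757531338252
the job is handed in; nothing more can be done
None
```

I handed the job in with the yellow screwdriver still in the gripper, upright to within about 1°, its tip about 4 cm above the brass screw and roughly 1 mm off centre by my measurements; the result was not reported back. I turned it upright by pressing the blade against the outside of its sleeve, about 5 N; I touched nothing else knowingly, though I took no new picture after the final 14 mm lowering.

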